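Third hand at the jeweller's joining jig

TASK

Stand the dark block on the dark mark and the pale block on the pale mark of the jig, squarely, and let go of them; then stand the long rail across the robot's side of both blocks, centred, and push it so that the blocks are squeezed against the sprung blue fence. Push until the brass pointers stand in the green band, never into the red, and finish while still holding that steady push, so that I can drive the screws. Leave the other things on the bench where they are.

Things in the scene. Friction and masses are not known exactly. Their poses are not given: they have to be found in the camera images.
- jig: grey joining jig fixed to the bench: bed 215 x 290 mm, 12 mm thick, reaching from 80 mm before its origin (its -x, the robot's side) to 135 mm behind. Origin at the bench surface under the bed; x points towards the fence (roughly away from the robot), y to the left along the fence. Behind the fence are its springs (under 40 mm above the bed) and a back stop.
- dark_mark (a point): centre of the 46 mm square dark wood mark inlaid flush in the bed, on the left (jig y +50 mm, x 0), on the bed's top surface (z 12 mm); axes as the jig. A block centred here leaves 10 mm to the fence at rest
- pale_mark (a point): centre of the 46 mm square pale wood mark, likewise, on the right (jig y -50 mm, x 0); axes as the jig
- fence_face (a point): middle of the lower edge of the blue fence's front face, level with the bed (at jig x 30 mm at rest). The fence is 200 mm long and rises 44 mm above the bed; x points away from the robot, square to its face, y along it. It moves with the fence; the face also swivels a little (up to 3.4 degrees) about the vertical to settle on the work
- fence (a joint): how far the sprung fence is pushed back, m: 0 at rest, grows towards jig +x, 0.028 at its limit. It takes 0.8 N per mm. A brass pointer at each end shows it on a scale on the bed: white below 8 mm, green from 8 to 17 mm (6.4 to 13.6 N; the middle 12.5 mm is 10 N), red from 20 mm
- dark_block: dark wood block, 40 x 40 mm square and 45 mm high, about 60 g, brass dot on its top; origin at the centre of its underside, z up, x and y square to its sides. Any side may face the fence
- pale_block: pale wood block, the same size as the dark one, brass dot on its top; origin at the centre of its underside
- rail: white lacquered wood rail, 170 mm long (its y), 24 mm thick (its x), 40 mm high, about 120 g, four grey slots across its top; origin at the centre of its underside, z up. It stands with its 24 x 170 mm underside down, as it does at the start. Against the blocks, it can be pushed at its middle, between the blocks (60 mm apart inside); either long side may face them
- bench_block: bystander, not to be moved: bright square steel plate, 75 x 75 x 20 mm; origin at the middle of its underside
- tin_a: bystander, not to be moved: aluminium tin, 63 x 78 x 84 mm high; origin at the middle of its underside
- tin_b: bystander, not to be moved: aluminium tin, 63 x 78 x 84 mm high; origin at the middle of its underside
- jar: bystander, not to be moved: small amber glass jar with a dark lid, 40 mm across and 60 mm high; origin at the middle of its underside
- punch: bystander, not to be moved: small upright brass punch, 22 mm across and 60 mm high; origin at the middle of its underside
Mind the look-alikes: they are no part of the job. Leave any purple or turquoise look-alike of the pale_block alone.

How it is judged:
By the outcome, as a careful person would: the job done as asked, in the order asked, and still so for the second after the job is handed in, while the arm keeps its last pose, push and grip.
It also fails if it takes over 72 s, if anything falls off the work surface, if the arm or the gripper's body presses on something with over 40 N, if the wrist force passes 120 N, or if a joint passes its speed limit or range.

ROBOT

A 6-joint arm with a two-finger parallel gripper is mounted at the origin on the work surface. World frame = base frame: x ahead of the robot, y to its left, z up, the work surface at z = 0. Lengths are in m, angles in rad, forces in N, time in s.
With the tool pointing down it reaches from about 0.375 to 0.925 m from the base axis. Payload 5.7 kg.
Tool frame: the origin (TCP) lies where the fingers leave the gripper's body, on its centre line; the fingertips stand 80 mm ahead of it and the grasp point (between the pads) lies 61 mm ahead of it; z points along the fingers, y is the line along which they close (so a half turn about z gives the same grasp; the last joint's range is limited). The gripper opens to 88 mm and grips with 3 to 60 N. Pads are 20 mm wide; open, the fingers measure 115 mm over their backs; the gripper's body (75 mm by 178 mm) begins 61 mm behind the grasp point.
Start: joints at [-1.318, 0.359, 1.51, -0, 1.272, -0.115], TCP at [0.216, -0.56, 0.303] pointing down, gripper open.
Joint ranges: [-2.97, 2.97], [-1.01, 2.36], [0.21, 2.38], [-0.96, 4.11], [0.2, 2.71], [-2.98, 2.98]. Speed limits (rad/s): [2.39, 2.39, 3.14, 3.14, 3.14, 3.14].

INTERFACE

Orientations are given as a rotation vector (axis times angle).
In Python, from cell import get_state, snapshot, camera_info, job_done gives the robot as it stands.
- The arm moves only by the tool carry_out, never from a script. Its argument "moves" is one flat list of numbers, 5 for each row, row after row: the opening, from 0 (shut) to 1 (fully open), then the shift along the tool's x, y, z in units of 40 mm (1.0 is 40 mm), then the turn about the tool's z in units of 5 degrees (1.0 is 5 degrees). A call has 1 to 12 rows; each row is the pose to reach, as a shift and turn from the pose commanded when the call began, along the tool's axes at that moment; what a row does not reach only later rows make up. A row lasts 1/12 s, in which the tool goes at most 41.7 mm and 7.16 degrees, less where a joint would pass 70% of its speed; a pose out of reach is approached as far as the arm can. A call with a gripper value outside its range is refused whole. The fingers move at their own pace and stop on an object; "force" is the grip in N (left out, the last holds). Time passes only in rows, so rows that repeat a pose let the fingers close. It gives the time, the measured TCP pose, the force, the opening and the grip force at its end, in the units of the state.
- get_state(): the state, without advancing time (a new reading comes with each control period).
- snapshot(name): name is "scene" or "top" or "wrist"; returns the picture (400x640x3 uint8, red, green, blue); there is no depth.
- camera_info(name): a dict with "K" (3x3 intrinsics, pixels), "xyz" and "orientation" of the camera in the world. Camera axes: x right, y down, z forward; pixel columns grow to the right and rows downward; lengths in m; the calibration is good to about 2 mm. The wrist camera is an equidistant fisheye: a pixel r from the principal point sees the ray r / f radians off the axis. A picture is of the moment at which its call begins: read the wrist's pose just before it. camera_info takes no time and is no camera call; for the wrist camera it gives the pose at the moment of the call.
- job_done(): hands the job in; it is judged then, once.
The state is a dict: "t": time; "joints": joint angles; "qd": joint speeds; "effort": joint torques, N m; "tcp_pos": TCP position; "tcp_rot": TCP orientation; "force": force on the tool from outside, world axes, zero at the start; "torque": the same for the moment, N m; "gripper_width": opening from 0.0 (shut) to 1.0 (fully open); "grip_force": force on a finger pad.
Only numpy, scipy, OpenCV 4.12 (cv2) and the standard library are available. Lean on these libraries where they do the work, as an engineer would, in place of code of your own. Each camera call takes 0.05 s, during which the arm holds its last target. There are 200 camera calls.

## Working session

There is one attempt and no reset: what is moved stays moved. The work goes in short steps, Python scripts to look and compute and a tool call to move; the robot and the scene stay as the last step left them, time stands still between calls to the robot, and variables do not carry over. Pictures are saved under pics/ and viewed, at most 10 in all, crops included, and the job is handed in when it is done.

Besides the shell and the picture viewer there is one more tool, called in YAML: its name, and indented under it one key for each argument. carry_out: Moves the arm, as the interface text tells. Its arguments: {"type":"object","properties":{"moves":{"type":"array"},"force":{"type":"number"}},"required":["moves"]}

```bash
mkdir -p pics; ls; python3 - <<'E'
from cell import *
import cv2
for n in("scene","top"):
    cv2.imwrite(f"pics/{n}0.png",snapshot(n)[:,:,::-1]); c=camera_info(n); print(n,c)
s=get_state(); print(s)
E
```

```text
pics
scene {'K': array([[434.8778118 ,   0.        , 320.2698218 ],
       [  0.        , 434.8778118 , 194.56553196],
       [  0.        ,   0.        ,   1.        ]]), 'xyz': array([1.44393353, 0.35901424, 0.89868113]), 'orientation': array([-1.43370974, -2.04123027,  0.90957986])}
top {'K': array([[465.13158046,   0.        , 319.06852683],
       [  0.        , 465.13158046, 190.21047896],
       [  0.        ,   0.        ,   1.        ]]), 'xyz': array([0.40208658, 0.04507591, 1.25753477]), 'orientation': array([-2.1711222 ,  2.15885273, -0.11946305])}
{'t': 0.1, 'joints': array([-1.31810855e+00,  3.59421158e-01,  1.51127994e+00,  2.17164561e-05,
        1.27251223e+00, -1.15079234e-01]), 'qd': array([ 0.00034899, -0.00044993, -0.0017916 , -0.00045886, -0.00118622,
        0.00029205]), 'effort': array([ 1.63074715e-04, -5.16357887e+01, -2.71407205e+01,  6.76278910e-02,
        2.76355154e-02, -2.83163308e-05]), 'tcp_pos': array([ 0.21561097, -0.55941474,  0.30191743]), 'tcp_rot': array([-3.08703944e+00, -5.74131232e-01,  1.42426063e-04]), 'force': array([ 0.0960631 ,  0.36659259, -0.11527405]), 'torque': array([0.01575084, 0.0129274 , 0.02871657]), 'grip_force': 0.0, 'gripper_width': 0.9994885108324411}
```

View pics/top0.png

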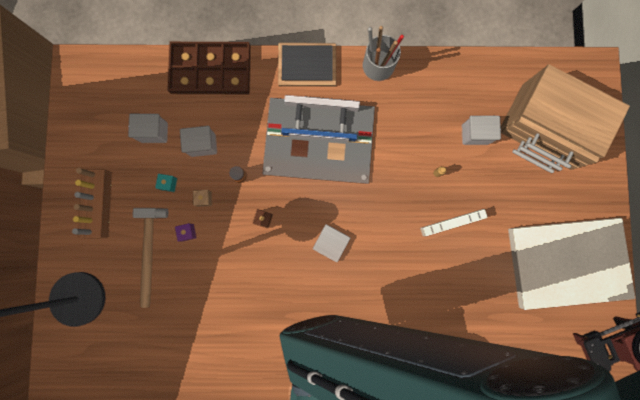

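View pics/scene0.png

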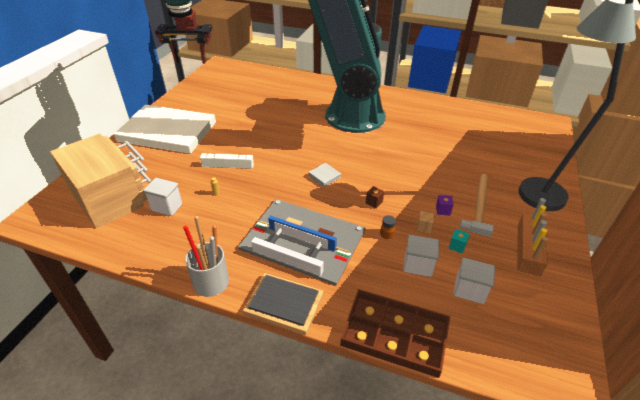

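Top view: jig at (320,140), with the dark mark at (299,148) and the pale mark at (336,151). The dark block is at (263,217) and the rail at (457,222). There are three candidates for the pale block: (201,198) pale wood, (166,183) turquoise and (185,232) purple. Only (201,198) is pale wood, so I'll confirm it in an enlarged crop.

```bash
cat > h.py <<'E'
import numpy as np, cv2
from cell import *
from scipy.spatial.transform import Rotation as R
def ray(n,uv,c=None):
    c=c or camera_info(n); K=c["K"]; d=np.linalg.inv(K)@[uv[0],uv[1],1]
    if n=="wrist":
        r=np.hypot(d[0],d[1]); d=np.array([d[0]/r*np.sin(r),d[1]/r*np.sin(r),np.cos(r)]) if r>1e-9 else np.array([0,0,1.])
    return np.array(c["xyz"]),R.from_rotvec(c["orientation"]).as_matrix()@d
def plane(n,uv,z,c=None):
    o,d=ray(n,uv,c); return o+d*(z-o[2])/d[2]
def proj(n,p,c=None):
    c=c or camera_info(n); q=R.from_rotvec(c["orientation"]).as_matrix().T@(np.array(p)-c["xyz"])
    if n=="wrist":
        t=np.arctan2(np.hypot(q[0],q[1]),q[2]); q=np.array([*(q[:2]/np.hypot(q[0],q[1])*t),1])
    else: q=q/q[2]
    return (c["K"]@q)[:2]
def tcp():
    s=get_state(); return s["tcp_pos"],R.from_rotvec(s["tcp_rot"]).as_matrix(),s
def go(p,yaw):
    """units to bring TCP to world p with tool-y along world yaw (mod pi)"""
    t,M,s=tcp(); d=M.T@(np.array(p)-t)/.04
    a=np.arctan2(M[1,1],M[0,1]); w=(yaw-a+np.pi/2)%np.pi-np.pi/2
    print("shift",d.round(3),"turn",round(-np.degrees(w)/5,3),"ywd",np.degrees(a).round(1),"q6",s["joints"][5].round(2))
E
python3 - <<'E'
from h import *
im=cv2.imread("pics/top0.png")
a=cv2.resize(im[165:245,150:280],None,fx=5,fy=5,interpolation=cv2.INTER_CUBIC)
b=cv2.resize(im[90:190,255:385],None,fx=5,fy=5,interpolation=cv2.INTER_CUBIC)
cv2.imwrite("pics/c1.png",a)
for n,uv,z in(("dark",(263,217),.045),("pale",(201,198),.045),("rail",(457,222),.04),("dm",(299,148),.012),("pm",(336,151),.012),("bb",(332,243),.02),("jar",(237,174),.06),("punch",(438,171),.06),("tin1",(148,127),.084),("tin2",(198,140),.084),("tin3",(482,130),.084),("purple",(185,232),.045),("teal",(166,183),.045)):
    print(n,plane("top",uv,z).round(3))
# rail by white mask
hsv=cv2.cvtColor(im,cv2.COLOR_BGR2HSV)
m=((hsv[...,1]<70)&(hsv[...,2]>170)).astype(np.uint8); m[:200]=0;m[240:]=0;m[:,:415]=0;m[:,500:]=0
p=np.argwhere(m)[:,::-1].astype(np.float32); r=cv2.minAreaRect(p); print(r)
bx=np.array([plane("top",q,.04) for q in cv2.boxPoints(r)]); print(bx.round(3),bx.mean(0))
E
```

```text
dark [0.465 0.191 0.045]
pale [0.514 0.354 0.045]
rail [ 0.455 -0.316  0.04 ]
dm [0.655 0.1   0.012]
pm [ 0.647 -0.     0.012]
bb [0.398 0.01  0.02 ]
jar [0.575 0.259 0.06 ]
punch [ 0.586 -0.264  0.06 ]
tin1 [0.693 0.487 0.084]
tin2 [0.66  0.357 0.084]
tin3 [ 0.69  -0.374  0.084]
purple [0.425 0.393 0.045]
teal [0.553 0.447 0.045]
((453.7752685546875, 222.41744995117188), (9.482478141784668, 66.56892395019531), 73.3007583618164)
[[ 0.44  -0.22   0.04 ]
 [ 0.491 -0.389  0.04 ]
 [ 0.467 -0.395  0.04 ]
 [ 0.417 -0.227  0.04 ]] [ 0.45385889 -0.30770973  0.04      ]
```

View pics/c1.png

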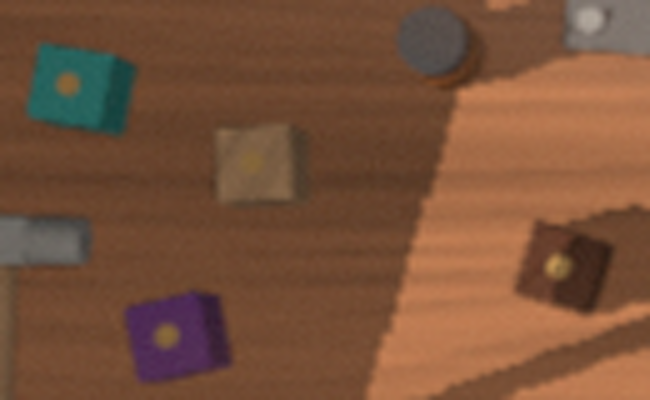

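The crop shows that (200,197) is the wood-coloured pale block; turquoise and purple are the look-alikes. The dark block's dot is at (261,218). Now I'll work out the hover above the dark block.

```bash
python3 - <<'E'
from h import *
p=plane("top",(261.3,217.8),.045);q=plane("top",(200,197.),.045);print(p,q)
go([p[0]-.04,p[1],.26],np.radians(70.6))
c=camera_info("wrist");t,M,s=tcp();print(M.T@(c["xyz"]-t),(M.T@R.from_rotvec(c["orientation"]).as_matrix()).round(2),c["K"])
E
```

```text
[0.46275117 0.19517785 0.045     ] [0.51626709 0.35669815 0.045     ]
shift [ 11.614 -15.74    1.076] turn 8.094 ywd -68.9 q6 -0.12
[ 0.08258999  0.00027693 -0.08144561] [[-0.   -0.95 -0.3 ]
 [ 1.   -0.   -0.  ]
 [ 0.   -0.3   0.95]] [[309.70691629   0.         316.87042684]
 [  0.         309.70691629 201.43114042]
 [  0.           0.           1.        ]]
```

carry_out:
  moves: [1, 12.5, -15.4, 1.0, -27.9, 1, 12.5, -15.4, 1.0, -27.9, 1, 12.5, -15.4, 1.0, -27.9, 1, 12.5, -15.4, 1.0, -27.9, 1, 12.5, -15.4, 1.0, -27.9, 1, 12.5, -15.4, 1.0, -27.9, 1, 12.5, -15.4, 1.0, -27.9, 1, 12.5, -15.4, 1.0, -27.9, 1, 12.5, -15.4, 1.0, -27.9, 1, 12.5, -15.4, 1.0, -27.9, 1, 12.5, -15.4, 1.0, -27.9, 1, 12.5, -15.4, 1.0, -27.9]

```text
t: 1.1
tcp_pos: [0.3699, -0.0829, 0.2775]
tcp_rot: [1.861, 2.531, 0.0]
force: [0.6, 0.6, -0.3]
gripper_width: 0.998
grip_force: 0.0
```

```bash
python3 - <<'E'
from h import *
go([.463,.195,.26],np.radians(70.6)); t,M,s=tcp(); print(t,s["joints"])
E
```

```text
shift [5.938 4.294 0.437] turn -10.652 ywd 17.3 q6 -0.71
[ 0.36985715 -0.08292349  0.27745409] [-4.03427295e-01  6.21579718e-02  1.98226663e+00  1.09611097e-04
  1.09694880e+00 -7.06125279e-01]
```

carry_out:
  moves: [1, 5.9, 4.3, 0.4, -10.6, 1, 5.9, 4.3, 0.4, -10.6, 1, 5.9, 4.3, 0.4, -10.6, 1, 5.9, 4.3, 0.4, -10.6, 1, 5.9, 4.3, 0.4, -10.6, 1, 5.9, 4.3, 0.4, -10.6, 1, 5.9, 4.3, 0.4, -10.6, 1, 5.9, 4.3, 0.4, -10.6, 1, 5.9, 4.3, 0.4, -10.6, 1, 5.9, 4.3, 0.4, -10.6]

```text
t: 1.93
tcp_pos: [0.4647, 0.1911, 0.261]
tcp_rot: [-0.546, -3.092, 0.002]
force: [-0.5, -0.3, -0.0]
gripper_width: 0.998
grip_force: 0.0
```

```bash
python3 - <<'E'
from h import *
go([.463,.195,.26],np.radians(70.6)); t,M,s=tcp(); print(t,s["joints"])
cv2.imwrite("pics/w1.png",snapshot("wrist")[:,:,::-1]); c=camera_info("wrist")
np.save("w1.npy",np.r_[c["xyz"],c["orientation"]])
print(proj("wrist",[.463,.195,.045]),proj("wrist",[.655,.1,.012]),proj("wrist",[.647,0,.012]),proj("wrist",[.516,.357,.045]))
E
```

```text
shift [0.073 0.076 0.025] turn -0.123 ywd 70.0 q6 -0.97
[0.46472761 0.19114965 0.26098444] [ 2.52860825e-01  2.65403941e-01  1.76788193e+00 -3.40592685e-04
  1.10999049e+00 -9.68469367e-01]
[321.21505099 188.7517611 ] [303.34291314 332.01564563] [237.9819722  342.63529961] [477.37243197 184.60183973]
```

View pics/w1.png

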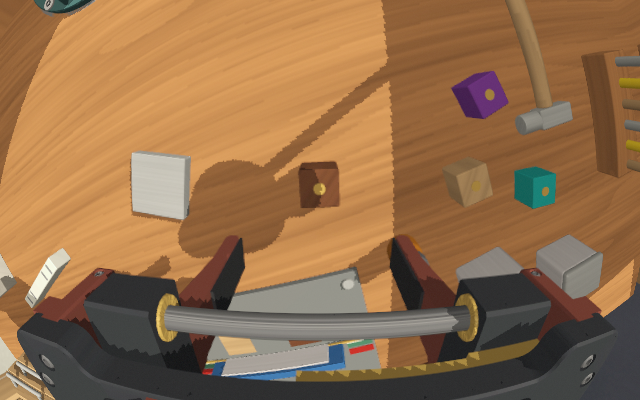

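The wrist view shows the dark block's dot at (319,189), with its lower top-face corners at (301,208) and (339,206). Pale block dot: (476,186). Turquoise and purple are beyond it.

```bash
python3 - <<'E'
from h import *
im=cv2.imread("pics/w1.png")
v=np.load("w1.npy");c=dict(camera_info("wrist"),xyz=v[:3],orientation=v[3:])
hsv=cv2.cvtColor(im,cv2.COLOR_BGR2HSV)
roi=im[150:220,285:350]; m=(roi.max(2)<135).astype(np.uint8)
print("dot",plane("wrist",(319,189),.045,c),"pale dot",plane("wrist",(476,186),.045,c))
P=[plane("wrist",q,.045,c) for q in((301,208.5),(339,206.5))]
d=P[1]-P[0];print(P,np.hypot(*d[:2]),np.degrees(np.arctan2(d[1],d[0])))
go([*plane("wrist",(319,189),.045,c)[:2],.089],np.radians(70.6))
big=cv2.resize(im[140:230,270:365],None,fx=6,fy=6,interpolation=cv2.INTER_CUBIC)
big2=cv2.resize(im[140:230,430:525],None,fx=6,fy=6,interpolation=cv2.INTER_CUBIC)
cv2.imwrite("pics/c2.png",cv2.resize(np.hstack([big,big2]),(800,379)))
E
```

```text
dot [0.46248266 0.19284313 0.045     ] pale dot [0.51696728 0.35498862 0.045     ]
[array([0.47543385, 0.16867503, 0.045     ]), array([0.48669225, 0.20560447, 0.045     ])] 0.03860745556331212 73.04549911442835
shift [0.066 0.042 4.303] turn -0.138 ywd 69.9 q6 -0.97
```

View pics/c2.png

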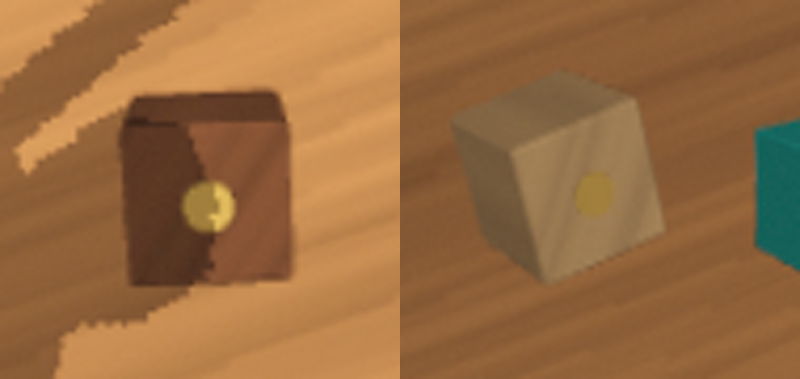

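The crop shows the dark top-face corners at (122,122), (290,120), (291,280), (130,286), and the pale ones at (511,150), (637,98), (664,230), (547,284).

```bash
python3 - <<'E'
from h import *
v=np.load("w1.npy");c=dict(camera_info("wrist"),xyz=v[:3],orientation=v[3:])
for C,x0 in(([(122,122),(290,120),(291,280),(130,286)],270),([(111,150),(237,98),(264,230),(147,284)],430)):
    P=np.array([plane("wrist",(x0+x/4.21-.4,140+y/4.21-.4),.045,c)[:2] for x,y in C])
    e=np.roll(P,-1,0)-P; print(P.mean(0),np.hypot(*e.T).round(4),(np.degrees(np.arctan2(e[:,1],e[:,0]))%90).round(1))
go([.4625,.193,.089],np.radians(70.6))
E
```

```text
[0.46142414 0.19330967] [0.0391 0.0392 0.0388 0.0402] [70.6 71.3 72.1 71.7]
[0.51557644 0.35420779] [0.0389 0.0379 0.0377 0.0386] [2.1 1.8 3.2 3.6]
shift [0.067 0.046 4.303] turn -0.138 ywd 69.9 q6 -0.97
```

carry_out:
  moves: [1, 0.08, 0.05, 1.5, -0.3, 1, 0.08, 0.05, 3.0, -0.3, 1, 0.08, 0.05, 3.8, -0.3, 1, 0.08, 0.05, 4.3, -0.3, 1, 0.08, 0.05, 4.3, -0.3, 0.3, 0.08, 0.05, 4.3, -0.3, 0.3, 0.08, 0.05, 4.3, -0.3, 0.3, 0.08, 0.05, 4.3, -0.3, 0.3, 0.08, 0.05, 4.3, -0.3, 0.3, 0.08, 0.05, 4.3, -0.3, 0.3, 0.08, 0.05, 4.3, -0.3]
  force: 15

```text
t: 2.9
tcp_pos: [0.4639, 0.1944, 0.0911]
tcp_rot: [0.504, 3.098, 0.002]
force: [0.3, -0.1, -0.0]
gripper_width: 0.585
grip_force: 0.0
```

```bash
python3 - <<'E'
from h import *
t,M,s=tcp();print(t,s["gripper_width"],s["grip_force"])
a=plane("top",(299,148),.012);b=plane("top",(336,151),.012);d=a-b
print(np.hypot(*d[:2]),np.degrees(np.arctan2(d[1],d[0])))
im=cv2.imread("pics/top0.png").astype(int)
hsv=cv2.cvtColor(im.astype(np.uint8),cv2.COLOR_BGR2HSV)
sat=np.zeros(hsv.shape[:2],np.uint8);sat[132:166,280:360]=(hsv[132:166,280:360,1]>60)&(hsv[132:166,280:360,0]<25)
n,l,st,ce=cv2.connectedComponentsWithStats(sat)
P=[]
for i in range(1,n):
    if st[i,4]>50: print(st[i],ce[i]);P.append(plane("top",ce[i],.012));print(P[-1])
d=P[0]-P[1];print(np.hypot(*d[:2]),np.degrees(np.arctan2(d[1],d[0])))
E
```

```text
[0.46391761 0.19437303 0.09105027] 0.5848638745725971 0.0
0.10099569994416739 85.62117304526338
[291 139  18  18 280] [299.36428571 147.92857143]
[0.65502343 0.09934796 0.012     ]
[327 142  19  19 308] [335.81493506 151.01298701]
[6.47070344e-01 1.39521027e-04 1.20000000e-02]
0.09952670842260933 85.4166642063219
```

carry_out:
  moves: [0.3, 0, 0, 0, 0, 0.3, 0, 0, 0, 0, 0.3, 0, 0, 0, 0, 0.3, 0, 0, 0, 0, 0.3, 0, 0, -1, 0, 0.3, 0, 0, -2, 0, 0.3, 0, 0, -2, 0, 0.3, 0, 0, -2, 0]

```text
t: 3.57
tcp_pos: [0.4646, 0.1946, 0.1715]
tcp_rot: [0.504, 3.096, 0.003]
force: [0.3, 0.3, -0.9]
gripper_width: 0.455
grip_force: 14.9
```

```bash
python3 - <<'E'
from h import *
t,M,s=tcp();print(t,s["gripper_width"]*88,s["grip_force"])
go([.655,.0993,.171],np.radians(85.5))
E
```

```text
[0.46457014 0.19457586 0.17152972] 40.044492674881745 14.946333914995193
shift [-5.27  -0.751  0.034] turn -2.795 ywd 71.5 q6 -0.99
```

carry_out:
  moves: [0.3, -5.25, -0.75, 0, -2.8, 0.3, -5.25, -0.75, 0, -2.8, 0.3, -5.25, -0.75, 0, -2.8, 0.3, -5.25, -0.75, 0, -2.8, 0.3, -5.25, -0.75, 0, -2.8, 0.3, -5.25, -0.75, 0, -2.8, 0.3, -5.25, -0.75, 0, -2.8, 0.3, -5.25, -0.75, 0, -2.8]

```text
t: 4.23
tcp_pos: [0.6512, 0.0989, 0.1674]
tcp_rot: [-0.124, -3.135, -0.0]
force: [-0.2, 0.4, -0.7]
gripper_width: 0.456
grip_force: 14.9
```

```bash
python3 - <<'E'
from h import *
t,M,s=tcp();print(t,s["gripper_width"]*88,s["grip_force"])
go([.655,.0993,.102],np.radians(85.5))
cv2.imwrite("pics/w2.png",snapshot("wrist")[:,:,::-1]); c=camera_info("wrist")
np.save("w2.npy",np.r_[c["xyz"],c["orientation"]])
for p in([.655,.0993,.012],[.647,0,.012]): print(proj("wrist",p))
E
```

```text
[0.65115377 0.09890021 0.16743845] 40.11450294097814 14.946287870407104
shift [-0.102  0.018  1.636] turn -0.006 ywd 85.5 q6 -1.45
[317.54256667 217.5543265 ]
[201.21418299 216.65778784]
```

View pics/w2.png

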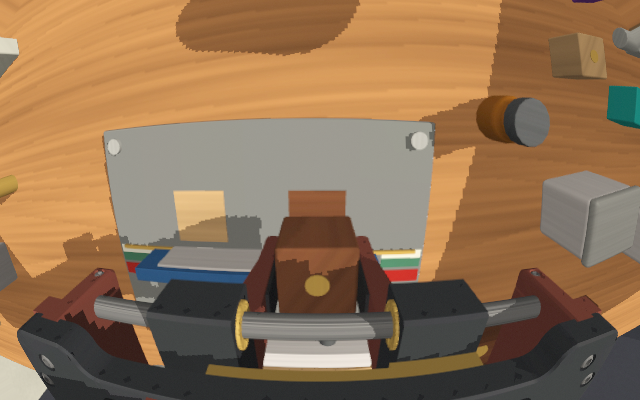

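The held dark block's dot is at about (317,286). The pale mark's corners are at (173,191), (225,191), (227,241), (177,240), and the dark mark's near edge runs from (288,190) to (346,191).

```bash
python3 - <<'E'
from h import *
v=np.load("w2.npy");c=dict(camera_info("wrist"),xyz=v[:3],orientation=v[3:])
t,M,s=tcp()
dot=plane("wrist",(317,286),t[2]-.091+.045,c); print("dot in tool mm",(M.T@(dot-t))*1e3)
a=plane("wrist",(288.5,190.5),.012,c);b=plane("wrist",(346,190.5),.012,c)
d=b-a;yaw=np.arctan2(d[1],d[0]);print("dark edge",a,b,np.hypot(*d[:2]),np.degrees(yaw))
n=np.array([np.sin(np.radians(85.5)),-np.cos(np.radians(85.5))]); print("dark mark",(a+b)[:2]/2+.023*n)
p=[plane("wrist",q,.012,c) for q in((173.5,191),(225,190.5),(227.5,241.5))]
print("pale mark from corners",(p[0]+p[2])/2,[np.linalg.norm(p[i+1]-p[i]) for i in(0,1)])
# bed near edge
a=plane("wrist",(125,130),.012,c);b=plane("wrist",(415,122),.012,c);d=b-a;print(np.degrees(np.arctan2(d[1],d[0])))
E
```

```text
dot in tool mm [ 0.05090068 -0.3309165  46.00068295]
dark edge [0.63034579 0.07802656 0.012     ] [0.63396292 0.1236989  0.012     ] 0.045815352405621415 85.47177760859215
dark mark [0.65508346 0.09905817]
pale mark from corners [ 0.64676306 -0.00100197  0.012     ] [np.float64(0.047568029710519925), np.float64(0.045752663934757035)]
85.4923456450701
```

carry_out:
  moves: [0.3, -0.1, 0.02, 0.6, 0, 0.3, -0.1, 0.02, 1.1, 0, 0.3, -0.1, 0.02, 1.4, 0, 0.3, -0.1, 0.02, 1.55, 0, 0.3, -0.1, 0.02, 1.55, 0, 0.3, -0.1, 0.02, 1.55, 0]

```text
t: 4.78
tcp_pos: [0.6562, 0.1, 0.1077]
tcp_rot: [-0.122, -3.139, -0.0]
force: [-0.0, 0.2, 0.7]
gripper_width: 0.451
grip_force: 14.9
```

```bash
python3 - <<'E'
from h import *
t,M,s=tcp();print(t,s["force"])
go([.6551,.0992,.103],np.radians(85.5))
E
```

```text
[0.65624314 0.10001094 0.10766236] [-0.02919226  0.2011618   0.67854619]
shift [ 0.027 -0.022  0.117] turn 0.011 ywd 85.6 q6 -1.45
```

carry_out:
  moves: [0.3, 0.03, -0.02, 0.1, 0, 0.3, 0.03, -0.02, 0.1, 0, 0.3, 0.03, -0.02, 0.12, 0, 0.7, 0.03, -0.02, 0.12, 0, 0.7, 0.03, -0.02, 0.12, 0, 0.7, 0.03, -0.02, 0.12, 0, 0.7, 0.03, -0.02, 0.12, 0]

```text
t: 5.37
tcp_pos: [0.6557, 0.0988, 0.1029]
tcp_rot: [0.123, 3.139, 0.0]
force: [-0.2, -0.2, -0.4]
gripper_width: 0.684
grip_force: 0.0
```

```bash
python3 - <<'E'
from h import *
t,M,s=tcp();print(t,s["force"],s["gripper_width"]*88)
E
```

```text
[0.655686   0.09882395 0.1029159 ] [-0.195619   -0.18938321 -0.40281868] 60.22601446764153
```

carry_out:
  moves: [0.7, 0, 0, -1, 0, 0.7, 0, 0, -2, 0, 1, 4, 6.1, -2.4, -1.4, 1, 4, 6.1, -2.4, -1.4, 1, 4, 6.1, -2.4, -1.4, 1, 4, 6.1, -2.4, -1.4, 1, 4, 6.1, -2.4, -1.4, 1, 4, 6.1, -2.4, -1.4, 1, 4, 6.1, -2.4, -1.4, 1, 4, 6.1, -2.4, -1.4, 1, 4, 6.1, -2.4, -1.4, 1, 4, 6.1, -2.4, -1.4]

```text
t: 6.37
tcp_pos: [0.5152, 0.3545, 0.1988]
tcp_rot: [-0.071, 3.14, -0.001]
force: [0.3, 0.1, -0.0]
gripper_width: 1.0
grip_force: 0.0
```

```bash
python3 - <<'E'
from h import *
t,M,s=tcp();print(t,s["force"],s["gripper_width"]*88)
go([.516,.355,.091],np.radians(92.7))
cv2.imwrite("pics/w3.png",snapshot("wrist")[:,:,::-1]); c=camera_info("wrist")
np.save("w3.npy",np.r_[c["xyz"],c["orientation"]])
im=cv2.imread("pics/w3.png"); print(proj("wrist",[.516,.355,.045]))
u,v=proj("wrist",[.516,.355,.045]).astype(int)
roi=im[v-12:v+12,u-12:u+12]; hsv=cv2.cvtColor(roi,cv2.COLOR_BGR2HSV)
m=(hsv[...,1]>np.median(hsv[...,1])+25); q=np.argwhere(m).mean(0) if m.any() else None
print(m.sum(),q)
if q is not None: print(plane("wrist",(u-12+q[1],v-12+q[0]),.045,c))
E
```

```text
[0.51515203 0.35449482 0.19878762] [ 0.27542623  0.09130014 -0.03363307] 87.97226323291525
shift [-0.021  0.013  2.695] turn -0.023 ywd 92.6 q6 -1.12
[318.79366748 213.00955033]
151 [12.53642384 12.61589404]
[0.51645646 0.35487707 0.045     ]
```

Dot measured at (.5165,.3549), which agrees. Descend and grasp.

carry_out:
  moves: [1, -0.03, 0.01, 1, 0, 1, -0.03, 0.01, 1.9, 0, 1, -0.03, 0.01, 2.4, 0, 1, -0.03, 0.01, 2.7, 0, 0.3, -0.03, 0.01, 2.7, 0, 0.3, -0.03, 0.01, 2.7, 0, 0.3, -0.03, 0.01, 2.7, 0, 0.3, -0.03, 0.01, 2.7, 0, 0.3, -0.03, 0.01, 2.7, 0, 0.3, -0.03, 0.01, 2.7, 0, 0.3, -0.03, 0.01, 2.7, 0, 0.3, -0.03, 0.01, 2.7, 0]

```text
t: 7.42
tcp_pos: [0.5164, 0.3553, 0.0913]
tcp_rot: [-0.069, 3.14, 0.001]
force: [-0.5, 0.6, 4.7]
gripper_width: 0.455
grip_force: 15.0
```

carry_out:
  moves: [0.3, 0, 0, 0, 0, 0.3, 0, 0, 0, 0, 0.3, 0, 0, 0, 0]

```text
t: 7.67
tcp_pos: [0.5164, 0.3553, 0.0913]
tcp_rot: [-0.069, 3.14, 0.001]
force: [-1.4, -0.2, 5.7]
gripper_width: 0.456
grip_force: 15.0
```

```bash
python3 - <<'E'
from h import *
t,M,s=tcp();print(t,s["gripper_width"]*88,s["grip_force"],M[:,2])
go([.60,.20,.19],np.radians(85.5))
go([.647,-.0003,.19],np.radians(85.5))
E
```

```text
[0.51643193 0.3553185  0.09129746] 40.16568772727549 14.990825951099396 [ 6.07900766e-04  5.33120030e-04 -9.99999673e-01]
shift [-1.918 -3.97  -2.468] turn 1.405 ywd 92.5 q6 -1.12
shift [-2.871 -9.024 -2.47 ] turn 1.405 ywd 92.5 q6 -1.12
```

carry_out:
  moves: [0.3, 0, 0, -1, 0, 0.3, 0, 0, -2, 0, 0.3, 0, 0, -2.5, 0, 0.3, -2.85, -9, -2.5, 1.4, 0.3, -2.85, -9, -2.5, 1.4, 0.3, -2.85, -9, -2.5, 1.4, 0.3, -2.85, -9, -2.5, 1.4, 0.3, -2.85, -9, -2.5, 1.4, 0.3, -2.85, -9, -2.5, 1.4, 0.3, -2.85, -9, -2.5, 1.4, 0.3, -2.85, -9, -2.5, 1.4, 0.3, -2.85, -9, -2.5, 1.4]

```text
t: 8.67
tcp_pos: [0.6451, 0.0008, 0.1904]
tcp_rot: [-0.123, -3.139, -0.0]
force: [1.0, 0.2, -1.0]
gripper_width: 0.454
grip_force: 15.0
```

carry_out:
  moves: [0.3, 0, 0, 0, 0, 0.3, 0, 0, 0, 0, 0.3, 0, 0, 0, 0]

```text
t: 8.92
tcp_pos: [0.6444, 0.0029, 0.1901]
tcp_rot: [-0.125, -3.138, -0.001]
force: [-0.5, 0.8, -0.4]
gripper_width: 0.452
grip_force: 15.0
```

```bash
python3 - <<'E'
from h import *
t,M,s=tcp();print(t,s["gripper_width"]*88,s["grip_force"],s["joints"])
go([.647,-.0003,.104],np.radians(85.5))
cv2.imwrite("pics/w4.png",snapshot("wrist")[:,:,::-1]); c=camera_info("wrist")
np.save("w4.npy",np.r_[c["xyz"],c["orientation"]])
for p in([.6551,.0992,.057],[.647,-.0003,.012],t+M@[0,0,.046]): print(proj("wrist",p))
E
```

```text
[0.644432   0.00290093 0.19013052] 39.78712097609708 14.989491999149323 [-1.02883825e-01  5.32203914e-01  1.52418628e+00  6.38523812e-04
  1.08677464e+00 -1.59464115e+00]
shift [-0.074 -0.076  2.153] turn -0.009 ywd 85.5 q6 -1.59
[439.01008493 224.68701372]
[312.78087754 206.78667408]
[315.95750258 286.49021052]
```

View pics/w4.png

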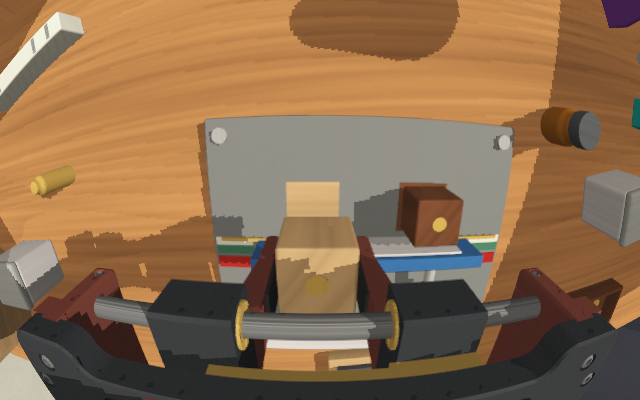

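The dark block stands on its mark: dot at (440,224), predicted (439,225). The pale block is centred in the grip with its dot at (317,286). The pale mark's near edge is at (286–339,182). Lower and release.

carry_out:
  moves: [0.3, -0.07, -0.08, 0.7, 0, 0.3, -0.07, -0.08, 1.3, 0, 0.3, -0.07, -0.08, 1.8, 0, 0.3, -0.07, -0.08, 2.0, 0, 0.3, -0.07, -0.08, 2.1, 0, 0.3, -0.07, -0.08, 2.1, 0, 0.3, -0.07, -0.08, 2.1, 0]

```text
t: 9.55
tcp_pos: [0.648, 0.0001, 0.1075]
tcp_rot: [0.121, 3.138, 0.0]
force: [0.1, 0.4, -0.9]
gripper_width: 0.454
grip_force: 15.0
```

```bash
python3 - <<'E'
from h import *
t,M,s=tcp();print(t,s["force"])
go([.647,-.0003,.1033],np.radians(85.5))
E
```

```text
[6.48014553e-01 1.49259889e-04 1.07540408e-01] [ 0.09093008  0.42305322 -0.90207646]
shift [ 0.025 -0.013  0.106] turn 0.015 ywd 85.6 q6 -1.6
```

carry_out:
  moves: [0.3, 0.025, -0.01, 0.1, 0, 0.3, 0.025, -0.01, 0.12, 0, 0.7, 0.025, -0.01, 0.12, 0, 0.7, 0.025, -0.01, 0.12, 0, 0.7, 0.025, -0.01, 0.12, 0, 0.7, 0.025, -0.01, 0.12, 0, 0.7, 0.025, -0.01, -0.8, 0, 0.7, 0.025, -0.01, -1.8, 0, 0.7, 0.025, -0.01, -2.6, 0, 0.7, 0.025, -0.01, -2.6, 0]

```text
t: 10.38
tcp_pos: [0.6504, -0.0013, 0.2179]
tcp_rot: [0.122, 3.128, -0.001]
force: [1.0, 0.2, -0.0]
gripper_width: 0.7
grip_force: 0.0
```

```bash
python3 - <<'E'
from h import *
t,M,s=tcp();print(t,s["force"],s["gripper_width"])
go([.453,-.311,.26],np.radians(16.8))
E
```

```text
[ 0.65037941 -0.00126932  0.21787667] [ 1.03755081  0.19307671 -0.04546085] 0.6998581115698309
shift [ 4.302 -8.105 -1.101] turn 13.744 ywd 85.5 q6 -1.6
```

carry_out:
  moves: [0.7, 4.3, -8.1, -1.1, 13.7, 0.7, 4.3, -8.1, -1.1, 13.7, 0.7, 4.3, -8.1, -1.1, 13.7, 0.7, 4.3, -8.1, -1.1, 13.7, 0.7, 4.3, -8.1, -1.1, 13.7, 0.7, 4.3, -8.1, -1.1, 13.7, 0.7, 4.3, -8.1, -1.1, 13.7, 0.7, 4.3, -8.1, -1.1, 13.7, 0.7, 4.3, -8.1, -1.1, 13.7, 0.7, 4.3, -8.1, -1.1, 13.7, 0.7, 4.3, -8.1, -1.1, 13.7, 0.7, 4.3, -8.1, -1.1, 13.7]

```text
t: 11.38
tcp_pos: [0.4494, -0.3104, 0.2543]
tcp_rot: [-1.866, -2.526, -0.001]
force: [-0.3, 0.2, 0.1]
gripper_width: 0.703
grip_force: 0.0
```

carry_out:
  moves: [0.7, 0, 0, 0, 0, 0.7, 0, 0, 0, 0, 0.7, 0, 0, 0, 0]

```text
t: 11.63
tcp_pos: [0.4502, -0.3094, 0.2544]
tcp_rot: [-1.864, -2.528, -0.0]
force: [0.0, -1.2, -0.3]
gripper_width: 0.695
grip_force: 0.0
```

```bash
python3 - <<'E'
from h import *
t,M,s=tcp();print(t,s["joints"])
cv2.imwrite("pics/w5.png",snapshot("wrist")[:,:,::-1]); c=camera_info("wrist")
np.save("w5.npy",np.r_[c["xyz"],c["orientation"]])
go([.453,-.311,.26],np.radians(16.8))
print(proj("wrist",[.453,-.311,.04]))
E
```

```text
[ 0.4502338  -0.30938999  0.25441885] [-7.28612358e-01  3.32431170e-01  1.68470995e+00  1.68539173e-04
  1.12509219e+00 -1.02847966e+00]
shift [-0.056  0.055 -0.139] turn 0.072 ywd 17.2 q6 -1.03
[319.6921376  193.81595423]
```

View pics/w5.png

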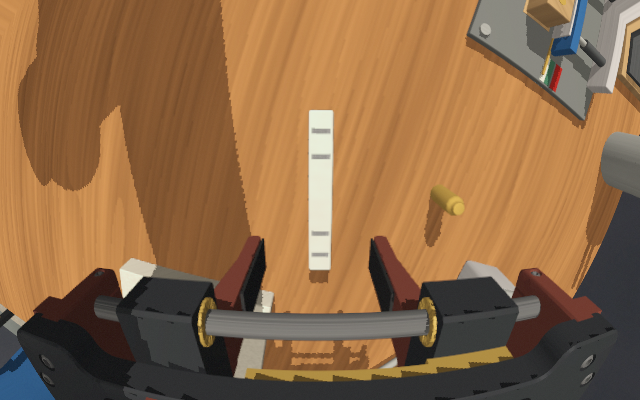

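The rail stands with its top corners at about (309,110), (333,110), (331,269), (309,269).

```bash
python3 - <<'E'
from h import *
v=np.load("w5.npy");c=dict(camera_info("wrist"),xyz=v[:3],orientation=v[3:])
im=cv2.imread("pics/w5.png"); m=np.zeros(im.shape[:2],np.uint8); m[100:285,295:345]=im[100:285,295:345].min(2)>120
cs=max(cv2.findContours(cv2.morphologyEx(m,cv2.MORPH_CLOSE,np.ones((7,7))),0,1)[0],key=cv2.contourArea)[:,0]
P=np.array([plane("wrist",q,.04,c)[:2] for q in cs],np.float32)
r=cv2.minAreaRect(P);print(r); 
go([*r[0],.094],np.radians(16.8))
E
```

```text
((0.45367762446403503, -0.3123607337474823), (0.024074027314782143, 0.16793379187583923), 16.636411666870117)
shift [-0.095  0.062  4.011] turn 0.072 ywd 17.2 q6 -1.03
```

carry_out:
  moves: [0.7, -0.1, 0.06, 1, 0.1, 0.7, -0.1, 0.06, 2, 0.1, 0.7, -0.1, 0.06, 3, 0.1, 0.7, -0.1, 0.06, 3.7, 0.1, 0.7, -0.1, 0.06, 4.1, 0.1, 0.7, -0.1, 0.06, 4.1, 0.1, 0.1, -0.1, 0.06, 4.1, 0.1, 0.1, -0.1, 0.06, 4.1, 0.1, 0.1, -0.1, 0.06, 4.1, 0.1, 0.1, -0.1, 0.06, 4.1, 0.1, 0.1, -0.1, 0.06, 4.1, 0.1, 0.1, -0.1, 0.06, 4.1, 0.1]
  force: 30

```text
t: 12.68
tcp_pos: [0.4537, -0.3139, 0.0916]
tcp_rot: [1.878, 2.516, 0.0]
force: [0.6, 1.2, 1.1]
gripper_width: 0.286
grip_force: 1.1
```

carry_out:
  moves: [0.1, 0, 0, 0, 0, 0.1, 0, 0, 0, 0, 0.1, 0, 0, 0, 0, 0.1, 0, 0, 0, 0]

```text
t: 13.02
tcp_pos: [0.4538, -0.3139, 0.0916]
tcp_rot: [1.878, 2.516, 0.0]
force: [0.7, 0.5, 6.8]
gripper_width: 0.272
grip_force: 30.0
```

```bash
python3 - <<'E'
from h import *
t,M,s=tcp();print(t,s["gripper_width"]*88,s["grip_force"],s["force"])
# rail start target: jig origin mid marks, 52mm before (20mm clear of blocks)
o=(np.array([.6551,.0992])+[.647,-.0003])/2; a=np.radians(-4.5); n=np.array([np.cos(a),np.sin(a)])
print(o); p=o-.052*n; print(p); go([*p,.2],a)
E
```

```text
[ 0.45380319 -0.31393352  0.09157551] 23.905044637256225 29.997174739837646 [0.73936583 0.46375947 6.81005416]
[0.65105 0.04945]
[0.5992103  0.05352987]
shift [ 7.77   6.101 -2.714] turn 4.205 ywd 16.5 q6 -1.02
```

carry_out:
  moves: [0.1, 0, 0, -1, 0, 0.1, 0, 0, -2, 0, 0.1, 0, 0, -2.7, 0, 0.1, 7.75, 6.1, -2.7, 4.2, 0.1, 7.75, 6.1, -2.7, 4.2, 0.1, 7.75, 6.1, -2.7, 4.2, 0.1, 7.75, 6.1, -2.7, 4.2, 0.1, 7.75, 6.1, -2.7, 4.2, 0.1, 7.75, 6.1, -2.7, 4.2, 0.1, 7.75, 6.1, -2.7, 4.2, 0.1, 7.75, 6.1, -2.7, 4.2, 0.1, 7.75, 6.1, -2.7, 4.2]

```text
t: 14.02
tcp_pos: [0.588, 0.0272, 0.1986]
tcp_rot: [-2.306, -2.133, 0.001]
force: [0.5, -0.5, -1.7]
gripper_width: 0.272
grip_force: 30.0
```

carry_out:
  moves: [0.1, 0, 0, 0, 0, 0.1, 0, 0, 0, 0, 0.1, 0, 0, 0, 0]

```text
t: 14.27
tcp_pos: [0.5873, 0.0251, 0.1983]
tcp_rot: [-2.305, -2.134, 0.002]
force: [-0.3, 0.3, -1.5]
gripper_width: 0.274
grip_force: 30.0
```

```bash
python3 - <<'E'
from h import *
t,M,s=tcp();print(t,s["joints"],s["gripper_width"]*88,s["force"])
go([.5992,.052,.107],np.radians(-4.5))
E
```

```text
[0.58732897 0.0250772  0.19833016] [-7.45263470e-02  4.52582112e-01  1.64945944e+00 -6.20884348e-04
  1.04086023e+00  2.86324902e-03] 24.082192864267544 [-0.27343076  0.34398914 -1.53433899]
shift [0.695 0.247 2.283] turn 0.017 ywd -4.4 q6 0.0
```

carry_out:
  moves: [0.1, 0.69, 0.25, 0.5, 0, 0.1, 0.69, 0.25, 1.1, 0, 0.1, 0.69, 0.25, 1.6, 0, 0.1, 0.69, 0.25, 1.9, 0, 0.1, 0.69, 0.25, 2.1, 0, 0.1, 0.69, 0.25, 2.15, 0, 0.1, 0.69, 0.25, 2.15, 0, 0.1, 0.69, 0.25, 2.15, 0]

```text
t: 14.93
tcp_pos: [0.6006, 0.0513, 0.1135]
tcp_rot: [2.307, 2.131, 0.001]
force: [0.6, 0.0, -0.3]
gripper_width: 0.273
grip_force: 30.0
```

```bash
python3 - <<'E'
from h import *
t,M,s=tcp();print(t,s["force"])
a=np.radians(-4.5); n=np.array([np.cos(a),np.sin(a)]); p=np.array([.65105,.0479])-.036*n; print(p)
go([*p,.1042],a)
w=cv2.resize(snapshot("wrist")[:,:,::-1],(640,400))
cv2.imwrite("pics/w6.png",w)
v=snapshot("scene")[:,:,::-1]; cv2.imwrite("pics/s6.png",v)
tp=snapshot("top")[:,:,::-1]; cv2.imwrite("pics/t6.png",tp)
cv2.imwrite("pics/m6.png",np.vstack([cv2.resize(w[100:400],(640,300)),np.hstack([cv2.resize(v[180:300,220:380],(400,300)),cv2.resize(tp[90:190,260:380],(240,200))[:,:] if 0 else cv2.resize(tp[90:190,260:380],(240,300))])]))
E
```

```text
[0.60063185 0.05129963 0.11352076] [ 0.61927851  0.0008098  -0.34659688]
[0.61516098 0.05072453]
shift [0.014 0.363 0.233] turn -0.006 ywd -4.5 q6 0.05
```

View pics/m6.png

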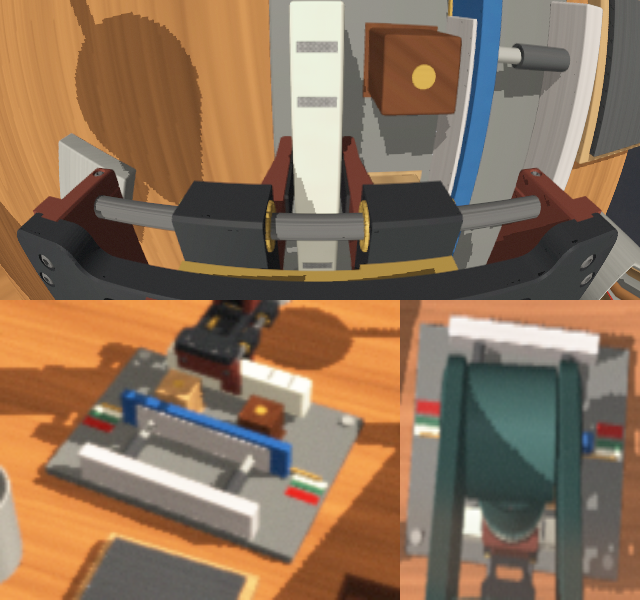

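The rail is above the bed, parallel to the blocks and in front of both. Lower it onto the bed.

carry_out:
  moves: [0.1, 0, 0, 0.1, 0, 0.1, 0, 0, 0.2, 0, 0.1, 0, 0, 0.24, 0, 0.1, 0, 0, 0.26, 0, 0.1, 0, 0, 0.26, 0]

```text
t: 15.5
tcp_pos: [0.6002, 0.052, 0.1036]
tcp_rot: [2.306, 2.133, 0.0]
force: [-2.6, 0.2, 11.5]
gripper_width: 0.273
grip_force: 30.0
```

```bash
cat > j.py <<'E'
from h import *
t,M,s=tcp(); a=np.radians(-4.5); n=np.array([np.cos(a),np.sin(a)]); l=np.array([-n[1],n[0]])
d=t[:2]-[.65105,.04945]; print("jig x,y mm",d@n*1e3,d@l*1e3,"z",t[2]*1e3,"F jig",s["force"][:2]@n,s["force"][:2]@l,s["force"][2],"T",s["torque"].round(2),"yaw",np.degrees(np.arctan2(M[1,1],M[0,1])),"grip",s["grip_force"],s["gripper_width"]*88,"t",s["t"])
E
python3 j.py
```

```text
jig x,y mm -50.930460990665125 -1.4019314187043368 z 103.56433265425802 F jig -2.6349170809659097 0.018974468281591855 11.489735685146528 T [-0.13  0.57  0.07] yaw -4.4529996758771855 grip 30.00052034854889 23.998252387508728 t 15.5
```

carry_out:
  moves: [0.1, 0, 0.05, -0.03, 0, 0.1, 0, 0.1, -0.03, 0, 0.1, 0, 0.15, -0.03, 0, 0.1, 0, 0.2, -0.03, 0, 0.1, 0, 0.25, -0.03, 0, 0.1, 0, 0.3, -0.03, 0, 0.1, 0, 0.35, -0.03, 0, 0.1, 0, 0.4, -0.03, 0, 0.1, 0, 0.45, -0.03, 0, 0.1, 0, 0.5, -0.03, 0, 0.1, 0, 0.54, -0.03, 0, 0.1, 0, 0.58, -0.03, 0]

```text
t: 16.5
tcp_pos: [0.6194, 0.0506, 0.1036]
tcp_rot: [-2.302, -2.13, 0.008]
force: [-1.9, 0.6, 2.1]
gripper_width: 0.267
grip_force: 30.0
```

```bash
python3 j.py
```

```text
jig x,y mm -31.676060944654658 -1.3582576692551465 z 103.6333076848334 F jig -1.9545705967926579 0.4952478026181669 2.0809928211324 T [-0.04  0.34 -0.04] yaw -4.4584233620293245 grip 29.999436736106873 23.5234183953855 t 16.5
```

carry_out:
  moves: [0.1, 0, 0.05, 0, 0, 0.1, 0, 0.1, 0, 0, 0.1, 0, 0.15, 0, 0, 0.1, 0, 0.2, 0, 0, 0.1, 0, 0.24, 0, 0, 0.1, 0, 0.28, 0, 0, 0.1, 0, 0.31, 0, 0, 0.1, 0, 0.34, 0, 0, 0.1, 0, 0.36, 0, 0, 0.1, 0, 0.38, 0, 0, 0.1, 0, 0.38, 0, 0, 0.1, 0, 0.38, 0, 0]

```text
t: 17.5
tcp_pos: [0.6315, 0.0497, 0.1037]
tcp_rot: [-2.299, -2.126, 0.016]
force: [-19.4, 2.1, 24.3]
gripper_width: 0.272
grip_force: 30.0
```

```bash
python3 j.py
```

```text
jig x,y mm -19.48892283745189 -1.2561889232366599 z 103.6676364216535 F jig -19.45904540619799 0.5657330371645295 24.2636428126503 T [ 0.13  3.24 -0.11] yaw -4.475906967855153 grip 30.006220936775208 23.926116859182176 t 17.5
```

carry_out:
  moves: [0.1, 0, 0, -0.03, 0, 0.1, 0, 0, -0.05, 0, 0.1, 0, 0, -0.05, 0, 0.1, 0, 0, -0.05, 0]

```text
t: 17.83
tcp_pos: [0.635, 0.0495, 0.1038]
tcp_rot: [-2.303, -2.128, 0.008]
force: [-6.0, 2.0, -1.2]
gripper_width: 0.273
grip_force: 30.0
```

```bash
python3 j.py; python3 -c "
from h import *
print(tcp()[1].round(4))"
```

```text
jig x,y mm -16.010228623644625 -1.2262769079703741 z 103.81149792988286 F jig -6.089235931311148 1.4791052778600178 -1.221337007203088 T [ 0.2   0.9  -0.19] yaw -4.517019716235642 grip 30.01015931367874 23.984661591545414 t 17.8333
[[ 7.880e-02  9.969e-01 -7.800e-03]
 [ 9.969e-01 -7.880e-02  1.100e-03]
 [ 4.000e-04 -7.900e-03 -1.000e+00]]
```

carry_out:
  moves: [0.1, 0, 0.03, 0, 0, 0.1, 0, 0.06, 0, 0, 0.1, 0, 0.09, 0, 0, 0.1, 0, 0.12, 0, 0, 0.1, 0, 0.15, 0, 0, 0.1, 0, 0.17, 0, 0, 0.1, 0, 0.17, 0, 0, 0.1, 0, 0.17, 0, 0]

```text
t: 18.5
tcp_pos: [0.6393, 0.0492, 0.1037]
tcp_rot: [-2.3, -2.125, 0.014]
force: [-13.3, 1.3, 6.9]
gripper_width: 0.271
grip_force: 30.0
```

```bash
python3 j.py
```

```text
jig x,y mm -11.7298208827744 -1.2214769455438177 z 103.71066360219791 F jig -13.396704243075995 0.2934499058072473 6.8786785775268715 T [ 0.15  2.   -0.31] yaw -4.514892261374896 grip 30.019571185112 23.883988560602845 t 18.5
```

carry_out:
  moves: [0.1, 0, 0.02, -0.01, 0, 0.1, 0, 0.04, -0.01, 0, 0.1, 0, 0.04, -0.01, 0, 0.1, 0, 0.04, -0.01, 0, 0.1, 0, 0.04, -0.01, 0]

```text
t: 18.92
tcp_pos: [0.641, 0.049, 0.1037]
tcp_rot: [-2.3, -2.126, 0.014]
force: [-11.9, 1.6, 2.6]
gripper_width: 0.271
grip_force: 30.0
```

```bash
python3 j.py; python3 - <<'E'
from h import *
w=snapshot("wrist")[:,:,::-1];v=snapshot("scene")[:,:,::-1]
cv2.imwrite("pics/m7.png",np.vstack([w[100:400],cv2.resize(v[195:285,230:374],(640,300),interpolation=cv2.INTER_CUBIC)]))
E
```

```text
jig x,y mm -9.956686684347742 -1.2117045658701 z 103.71228611580419 F jig -12.0225898085196 0.6909491502733786 2.6323965633829345 T [ 0.24  1.68 -0.28] yaw -4.514131407118945 grip 30.018882751464844 23.827299766227412 t 18.9167
```

View pics/m7.png

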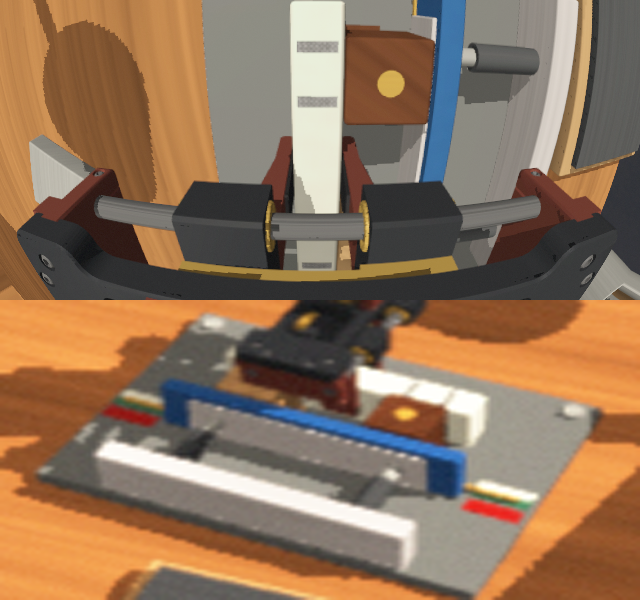

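The dark block is pinched squarely between rail and fence, and the brass pointers sit by the green bands. I'll check the pointers numerically.

```bash
python3 - <<'E'
from h import *
import colorsys
im=snapshot("scene"); old=cv2.cvtColor(cv2.imread("pics/scene0.png"),cv2.COLOR_BGR2RGB)
a=np.radians(-4.5); n=np.array([np.cos(a),np.sin(a)]); l=np.array([-n[1],n[0]])
f=lambda c:"".join("R" if r>1.6*g and r>90 else "G" if g>1.12*r and g>b else "Y" if min(r,g)>1.35*b else "W" if min(r,g,b)>150 else "." for r,g,b in c)
for y in(.109,.114,.119,.124,-.109,-.114,-.119,-.124):
    xs=np.arange(.02,.07,.001); uv=np.array([proj("scene",[*(np.array([.65105,.04945])+x*n+y*l),.012]) for x in xs],np.float32)
    for g in(old,im): print(y,f(cv2.remap(g,uv[:,0],uv[:,1],cv2.INTER_LINEAR)[:,0].astype(float)))
E
```

```text
0.109 ..YYYYYYY.WWWWWWWWWGGGGGGGG..RRRRRRRRRRRRRR.......
0.109 .....WWWWWWWWWWWWWYYYYYY.....RRRRRRRRRRRRRR.......
0.114 ...YYYYYYYWWWWWWWWWGGGGGGGG..RRRRRRRRRRRRRR.......
0.114 ......WWWWWWWWWWWYYYYYYYGG...RRRRRRRRRRRRRR.......
0.119 ..YYYYYYYY.WWWWWWWWGGGGGGGG..RRRRRRRRRRRRRR.......
0.119 ......WWWWWWWWWWWWYYYYYYY....RRRRRRRRRRRRRR.......
0.124 ...YYYYYYY.WWWWWWWWGGGGGGGG..RRRRRRRRRRRRRR.......
0.124 ......WWWWWWWWWWWYYYYYYYG....RRRRRRRRRRRRRR.......
-0.109 ..................GGGGGGGG...RRRRRRRRRRRRR........
-0.109 ......................GGGGG..RRRRRRRRRRRRR........
-0.114 ..YYYYYYY.WWWWWW..GGGGGGGG..RRRRRRRRRRRRRR........
-0.114 ................YYYYYYYGG....RRRRRRRRRRRRRR.......
-0.119 ..YYYYYYWWWWWWWWWW.GGGGGGG..RRRRRRRRRRRRRR........
-0.119 ...............YYYYYYYGGG...RRRRRRRRRRRRRRR.......
-0.124 .YYYYYYY.WWWWWWWWW.GGGGGGG..RRRRRRRRRRRRRR........
-0.124 ...........W..YYYYYYYYYYG...RRRRRRRRRRRRRRR.......
```

carry_out:
  moves: [0.1, 0, 0, 0, 0, 0.1, 0, 0, 0, 0, 0.1, 0, 0, 0, 0, 0.1, 0, 0, 0, 0, 0.1, 0, 0, 0, 0, 0.1, 0, 0, 0, 0]

```text
t: 19.57
tcp_pos: [0.6411, 0.049, 0.1037]
tcp_rot: [-2.3, -2.126, 0.014]
force: [-11.5, 1.8, 3.4]
gripper_width: 0.27
grip_force: 30.0
```

```bash
python3 j.py; python3 -c "
from cell import job_done; print(job_done())"
```

```text
jig x,y mm -9.93171435853483 -1.234332765024764 z 103.71697887096752 F jig -11.554022066388479 0.8479411523746583 3.353565219571611 T [ 0.24  1.68 -0.31] yaw -4.515783376675152 grip 30.01896858215332 23.751848629695957 t 19.5667
the job is handed in; nothing more can be done
None
```

I handed the job in at 19.6 s: both blocks were set on their marks, the rail is centred against them, and the arm is holding a steady push of about 11.5 N, with the fence back about 12–14 mm (green band).

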